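Slide the bit rack past the spring gate

ROBOT

A 7-joint arm with a two-finger parallel gripper is mounted at the origin on a cart in front of the work surface, level with it; the furniture and walls round the work are solid. World frame = base frame: x ahead of the robot, y to its left, z up, the work surface at z = 0. Lengths are in m, angles in rad, forces in N, time in s.
With the tool pointing down it reaches from about 0.4 to 0.85 m from the base axis. Payload 10.4 kg.
Tool frame: the origin (TCP) lies at the very end of the fingers, on their centre line; the grasp point (between the pads) lies 19 mm behind it (r.pinch_z is the distance from the TCP to the grasp point, in m); z points along the fingers, y is the line along which they close (so a half turn about z gives the same grasp; the last joint's range is limited). The gripper opens to 87 mm and grips with 3 to 60 N. Pads are 19 mm wide; open, the fingers measure 117 mm over their backs; the gripper's body (75 mm by 190 mm) begins 51 mm behind the grasp point.
Start: joints at [-1.283, 0.332, -0.065, 1.46, 0.022, 1.35, -0.088], TCP at [0.191, 0.595, 0.223] pointing down, gripper open.
Joint ranges: [-2.6, 2.6], [-0.5, 2.12], [-1.47, 1.34], [0.16, 2.42], [-1.27, 4.41], [0.06, 2.06], [-2.6, 2.6]. Speed limits (rad/s): [2.22, 2.22, 2.79, 2.79, 3.14, 3.14, 3.14].

INTERFACE

Orientations are given as a unit quaternion [x, y, z, w].
In Python, from bench import sensors, vision, r gives the robot as it stands.
- The arm moves only by the shell command python3 -m crank 'ROWS' [OPENING] [FORCE]. ROWS is JSON, a list of rows, each a list of 2 entries, a list of its own where there are three numbers: the shift along the tool's x, y, z normalised to -1 to 1, where 1 is 3 cm, then the turn about the tool's z normalised to -1 to 1, where 1 is 8 degrees. A call has 1 to 12 rows; each row shifts and turns the commanded pose from where the row before left it, along the tool's axes as they then stand; what a row does not reach is not made up. A row lasts 1/8 s, in which the tool goes at most 62.5 mm and 10.7 degrees, less where a joint would pass 70% of its speed; a pose out of reach is approached as far as the arm can. A call with a number of a shift or a turn outside -1 to 1 is refused whole. A call with a gripper value outside its range is refused whole. OPENING is the opening, from 0 (shut) to 1 (fully open), set as the call begins (- or left out, the last holds). The fingers move at their own pace and stop on an object; FORCE is the grip in N (left out, the last holds). Time passes only in rows, so rows that do not move let the fingers close. It gives the time, the measured TCP pose, the force, the opening and the grip force at its end, in the units of the state.
- sensors.read_state(): the state, without advancing time (a new reading comes with each control period).
- vision.camera(name): name is "scene" or "top"; returns the picture (420x560x3 uint8, red, green, blue); there is no depth.
- vision.camera_model(name): a dict with "vertical_fov" (degrees; the focal length in pixels is half the picture's height over the tangent of half this angle, whatever the lens; pixels are square), "cx", "cy" (the principal point, pixels), "dist" ([k1, k2, p1, p2, k3] as OpenCV has them; the pictures are not rectified), "camera_from_world" (4x4, takes a point from world to camera coordinates). Camera axes: x right, y down, z forward; pixel columns grow to the right and rows downward; lengths in m; the calibration is good to about 2 mm. A picture is of the moment at which its call begins. camera_model takes no time and is no camera call.
- r.close_job(): hands the job in; it is judged then, once.
The state is a dict: "time": time; "joint_positions": joint angles; "joint_vel": joint speeds; "joint_torque": joint torques, N m; "ee_pos": TCP position; "eef_rot": TCP orientation; "ft_force": force on the tool from outside, world axes, zero at the start; "torque": the same for the moment, N m; "width": finger opening in m; "grip_force": force on a finger pad.
Only numpy, scipy, OpenCV 4.12 (cv2) and the standard library are available. Lean on these libraries where they do the work, as an engineer would, in place of code of your own. Each camera call takes 0.05 s, during which the arm holds its last target. There are 200 camera calls.

TASK

Press the yellow paddle down with one fingertip to swing the red gate up and hold it up, and meanwhile, with the other fingertip behind the blue push plate, push the rack of bits along the chute under the raised gate until it is fully home against the end stop. Only then let go of the paddle, so that the gate falls shut behind the block of bits, and leave everything untouched. The rack must only be pushed along the chute floor, never lifted or rammed into the gate, and the things standing about must be left where they are.

Things in the scene. Friction and masses are not known exactly. Their poses are not given: they have to be found in the camera images.
- chute: open wooden chute fixed to the bench, 76 mm wide, x = -102 to 228 mm. Origin on the bench top on its centre line; x = push direction, y left, z up. Floor top z = 6 mm; wall tops z = 30 mm, inner faces y = +-32 mm. The gate crosses it at x = 120 mm. Two hinge brackets, 58 mm tall, stand outside the right wall at x = -98 and 150 mm. All 'chute' numbers in these notes are in this frame.
- gate (a joint): angle of the gate in rad: 0 shut, 0.8 fully up. The hinge shaft lies along the chute's x at chute y = -46 mm, z = 50 mm. A spring shuts the gate as soon as the paddle is let go. From about 0.5 rad up the gate clears the rack and its bits.
- tongue (a point): middle of the lower edge of the red gate's tongue; shut, at chute x = 120, y = 14, z = 18 mm. The red leaf, 6 mm thick, crosses the chute at chute x = 120 mm. Its tongue (chute y = 0 to 28 mm) hangs to chute z = 18 mm when shut and blocks the rack's block. Its highest point, fully raised, is about 115 mm above the bench.
- paddle (a point): middle of the top of the yellow plate joined to the gate, along the outside of the right wall: chute x = -93 to 97 mm, 10 to 60 mm out from the shaft (-y), 4 mm thick. Shut, it slopes up outwards 0.38 rad (edge at z = 74 mm). Pressed down anywhere along it (3 to 8 N), the gate rises by the same angle: at 0.6 rad its top 35 mm out is at z = 45 mm. A fingertip may slide along it.
- rack: loose rack, 150 mm long (x), 60 mm wide, 0.35 to 0.65 kg. Origin: centre of its underside; x along the chute. Front block with bits: x = -9 to 75 mm, 36 mm tall with bits; then a tail 8 mm thick, over which the shut gate fits; blue push plate at the back. Home (block against the end stop, whose face is at chute x = 218 mm): origin at chute x = 143 mm; starts at 5 to 33 mm.
- push (a point): centre of the rear face of the rack's blue push plate, 60 mm above the bench (rack x = -75 mm, z = 54 mm). The plate is 58 mm wide, 8 mm thick and its top is 77 mm above the bench. Axes as the rack's.
- tin: bystander, to be left alone: small round tin, white with a green lid, 68 mm across, 36 mm tall; origin at the centre of its foot or underside
- reel: bystander, to be left alone: black reel of tape lying flat, 62 mm across, 20 mm tall; origin at the centre of its foot or underside
- bar: bystander, to be left alone: turned aluminium bar standing on end, 22 mm across, 76 mm tall; origin at the centre of its foot or underside
- pot: bystander, to be left alone: red plastic pot with a screw lid, 48 mm across, 88 mm tall; origin at the centre of its foot or underside
- bung: bystander, to be left alone: black ribbed bung lying on its side, 30x44x30 mm; origin at the centre of its foot or underside

How it is judged:
On the way, in this order (a step that is already met when the one before it is completed fails the run):
1. a fingertip holds the gate up (over 0.45 rad) by the paddle while the rack is still in front of it (value of joint gate above 0.45 rad and contact force between the fingers and gate above 0.2 N and x of rack in the frame of chute below 0.05 m), for 0.1 s.
2. with the gate held up by the paddle, the rack is passing under it (value of joint gate above 0.42 rad and contact force between the fingers and gate above 0.2 N and x of rack in the frame of chute between 0.07 and 0.125 m), for 0.1 s.
3. the rack is home (within 8 mm of the stop) with the gate still held up (value of joint gate above 0.42 rad and contact force between the fingers and gate above 0.2 N and x of rack in the frame of chute above 0.135 m), for 0.1 s.
At the end, for the whole second after the job is handed in: The rack lies flat on the chute floor at rest, within 8 mm of the end stop, and the gate is shut (under 0.06 rad) behind its block of bits (x of rack in the frame of chute between 0.135 and 0.146 m and z of rack in the frame of chute below 0.01 m and angle between rack's own z axis and vertical below 0.05 rad and value of joint gate below 0.06 rad and linear speed of rack below 0.01 m/s); the robot touches nothing.
It fails at once if the rack is lifted (over 10 mm) or tipped (over 0.2 rad) (z of rack in the frame of chute above 0.016 m or angle between rack's own z axis and vertical above 0.2 rad).
It fails at once if the rack is rammed into the gate, or the gate dropped on it (over 6 N) (contact force between gate and rack above 6 N).
It fails at once if a bystander is moved by more than 20 mm (distance of any of tin, reel, bar, pot, bung from where it was at the start of the episode above 0.02 m).
It also fails if it takes over 48 s, if anything falls off the work surface, if the arm or the gripper's body presses on something with over 40 N, if the wrist force passes 120 N, or if a joint passes its speed limit or range.

## Working session

There is one attempt and no reset: what is moved stays moved. The work goes in short steps, Python scripts to look and compute and a shell command to move; the robot and the scene stay as the last step left them, time stands still between calls to the robot, and variables do not carry over. Pictures are saved under pics/ and viewed, at most 10 in all, crops included, and the job is handed in when it is done.

```bash
mkdir -p pics; ls; python3 - <<'E'
from bench import sensors, vision, r
import cv2
s=sensors.read_state(); print({k:s[k] for k in('time','ee_pos','eef_rot','ft_force','width')})
for n in('scene','top'):
    im=vision.camera(n); cv2.imwrite(f'pics/{n}0.png',cv2.resize(im[:,:,::-1],(800,600),interpolation=cv2.INTER_CUBIC))
    m=vision.camera_model(n); print(n,m)
E
```

```text
pics
{'time': 0.0, 'ee_pos': array([0.19105952, 0.59468279, 0.22176125]), 'eef_rot': array([ 1.54769446e-01,  9.87950369e-01, -6.95559868e-04, -4.94600902e-05]), 'ft_force': array([-0.08965086, -0.44310512, -0.1433181 ]), 'width': 0.08728261561168861}
scene {'vertical_fov': 57.02921972165464, 'cx': 271.9202543487315, 'cy': 203.50148190941596, 'dist': array([-0.01513767,  0.        ,  0.        ,  0.        ,  0.        ]), 'camera_from_world': array([[-0.57024832, -0.82144944,  0.00613842,  0.38852959],
       [-0.62863135,  0.4315598 , -0.64697663,  0.4428614 ],
       [ 0.52880949, -0.37279614, -0.76248512,  0.58180485],
       [ 0.        ,  0.        ,  0.        ,  1.        ]])}
top {'vertical_fov': 47.52971950018964, 'cx': 278.867025910506, 'cy': 203.45031580459866, 'dist': array([0.05443261, 0.        , 0.        , 0.        , 0.        ]), 'camera_from_world': array([[-0.02797294, -0.9995074 , -0.01422919,  0.07209521],
       [-0.99475265,  0.02923563, -0.09804308,  0.65108569],
       [ 0.09841079,  0.01141197, -0.99508044,  0.98739264],
       [ 0.        ,  0.        ,  0.        ,  1.        ]])}
```

View pics/scene0.png

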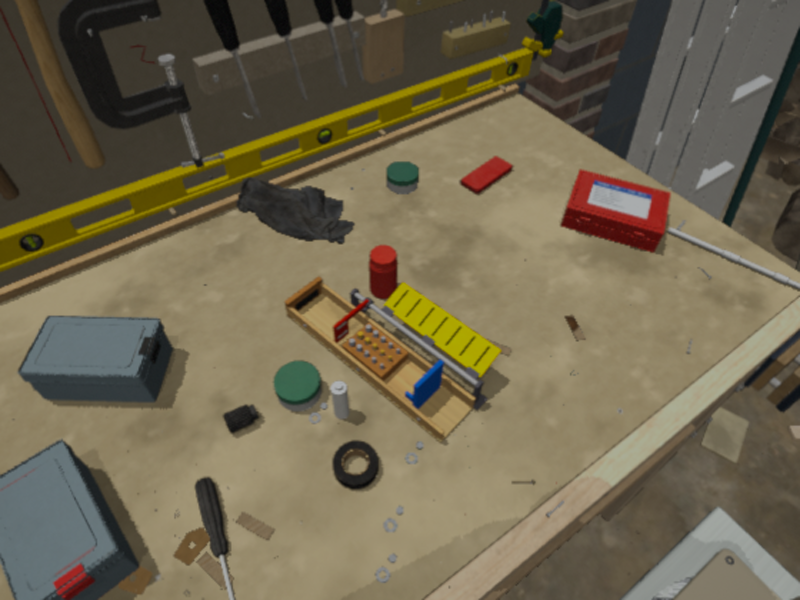

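View pics/top0.png

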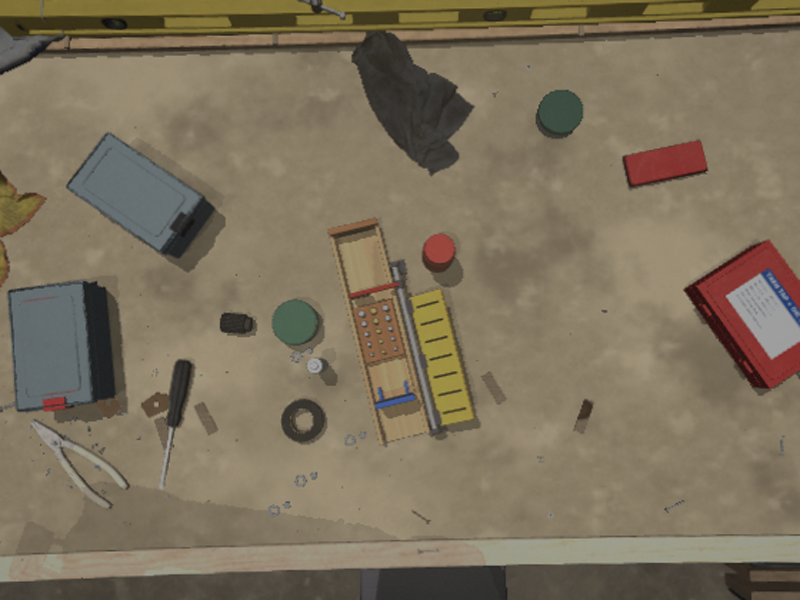

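The scene picture shows the chute running away from the robot, end stop at about (305,285) and open end at (455,430), with the paddle on its right. In the top picture the chute runs from (410,440) to (355,225), with the paddle at (440,355) and the push plate at (395,402). I'll enlarge both.

```bash
python3 - <<'E'
from bench import vision
import cv2
im=vision.camera('top')[140:320,205:345]; cv2.imwrite('pics/topc.png',cv2.resize(im[:,:,::-1],None,fx=3.3,fy=3.3,interpolation=cv2.INTER_CUBIC))
im=vision.camera('scene')[185:315,190:360]; cv2.imwrite('pics/scenec.png',cv2.resize(im[:,:,::-1],None,fx=4.5,fy=4.5,interpolation=cv2.INTER_CUBIC))
E
```

```text
(no output)
```

View pics/topc.png

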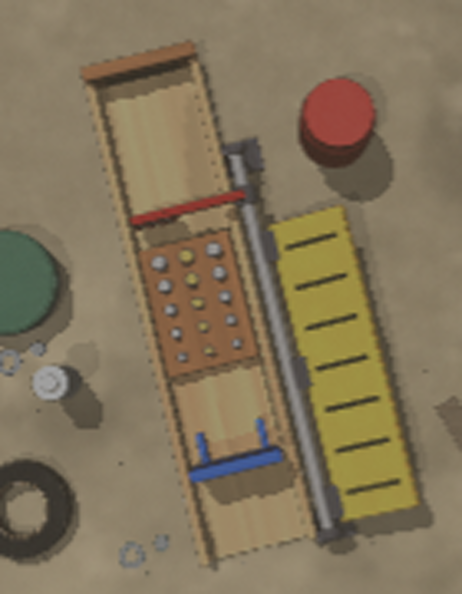

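View pics/scenec.png

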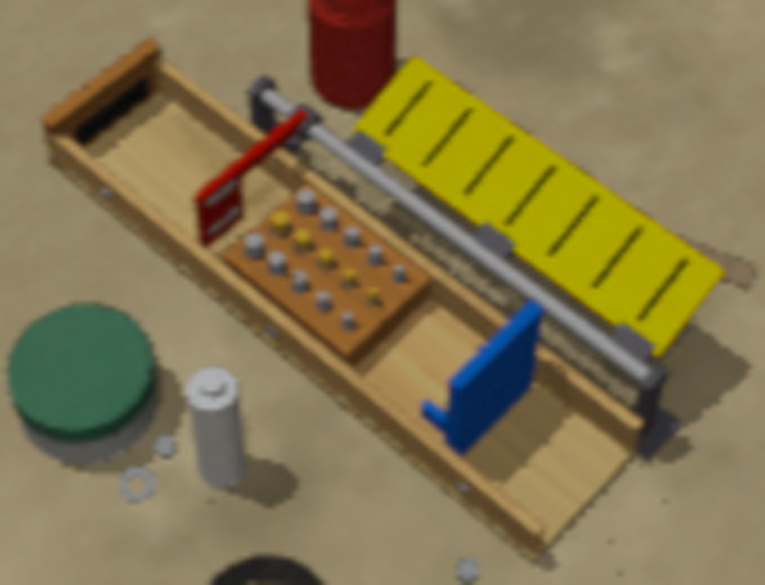

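The top crop shows the paddle outer corners at (343,206) and (418,505), the chute's rear left corner at (210,566), and the plate's rear top edge from (192,481) to (282,460). The scene crop shows the paddle corners at (415,57), (722,271), (655,352) and (357,127), with the plate top right at (542,308). I'll fit the chute pose to both.

```bash
cat > h.py <<'E'
import numpy as np, cv2
from bench import vision
M={n:vision.camera_model(n) for n in('scene','top')}
def proj(n,P):
    m=M[n];f=210/np.tan(np.radians(m['vertical_fov'])/2)
    T=m['camera_from_world'];K=np.array([[f,0,m['cx']],[0,f,m['cy']],[0,0,1.]])
    return cv2.projectPoints(np.array(P,float).reshape(-1,1,3),cv2.Rodrigues(T[:3,:3])[0],T[:3,3],K,m['dist'])[0][:,0]
def c2w(p,x): # x: x,y,yaw
    p=np.atleast_2d(p);c,s=np.cos(x[2]),np.sin(x[2])
    return np.c_[x[0]+c*p[:,0]-s*p[:,1],x[1]+s*p[:,0]+c*p[:,1],p[:,2]]
E
python3 - <<'E'
from h import *
from scipy.optimize import least_squares
crop={'top':(3.3,205,140),'scene':(4.5,190,185)}
# (cam, crop u,v, chute xyz mm, tied to rack)
Q=[('top',210,566,-102,38,30,0),('top',343,206,97,-101.7,74,0),('top',418,505,-93,-101.7,74,0),('top',270,226,97,-55.3,55.6,0),('top',340,520,-93,-55.3,55.6,0),
('top',192,481,-75,29,77,1),('top',282,460,-75,-29,77,1),('top',135,225,117,28,52,0),
('scene',537,540,-102,35,30,0),('scene',638,422,-102,-35,30,0),('scene',415,57,97,-101.7,74,0),('scene',722,271,-93,-101.7,74,0),('scene',655,352,-93,-55.3,55.6,0),('scene',357,127,97,-55.3,55.6,0),
('scene',542,308,-75,-29,77,1),('scene',459,385,-75,29,77,1),('scene',205,243,117,28,18,0)]
U=np.array([[a[1]/crop[a[0]][0]+crop[a[0]][1],a[2]/crop[a[0]][0]+crop[a[0]][2]] for a in Q])
P=np.array([a[3:6] for a in Q])/1e3;R=np.array([a[6] for a in Q])
def res(x,dz=0):
    p=P.copy();p[:,0]+=R*x[3]
    w=c2w(p,x);return np.array([proj(Q[i][0],w[i])[0]-U[i] for i in range(len(Q))])
s=least_squares(lambda x:res(x).ravel(),[.5,0,.22,.02],loss='soft_l1',x_scale=[.1,.1,.1,.1])
print(s.x)
for a,b in zip(Q,res(s.x)):print(a[0],a[3:],b.round(2))
# height check from two views: triangulate paddle near/outer, far/outer, plate right corner
for i,j in((1,10),(2,11),(6,14)):
    t=least_squares(lambda p:np.r_[proj('top',p)[0]-U[i],proj('scene',p)[0]-U[j]],[.5,0,.05]);print(Q[i][3:],t.x.round(4),'2-view')
    p=P[i].copy();p[0]+=R[i]*s.x[3];print('   model',c2w(p,s.x).round(4))
# bystanders
def gp(u,v,z): return least_squares(lambda q:proj('top',[q[0],q[1],z])[0]-np.array([u/3.3+205,v/3.3+140]),[.5,0]).x.round(3)
from math import cos,sin
for n,u,v,z in(('pot',338,112,.088),('bar',50,382,.076),('tin',5,282,.036),('reel',20,508,.02)):
    w=gp(u,v,z);d=w-s.x[:2];c,q=cos(s.x[2]),sin(s.x[2]);print(n,w,'chute',[round(c*d[0]+q*d[1],3),round(-q*d[0]+c*d[1],3)])
E
```

```text
[0.53452794 0.07235192 0.20261771 0.02817813]
top (-102, 38, 30, 0) [-3.77 -0.03]
top (97, -101.7, 74, 0) [-0.5  -0.43]
top (-93, -101.7, 74, 0) [-0.93  0.69]
top (97, -55.3, 55.6, 0) [-0.43 -0.52]
top (-93, -55.3, 55.6, 0) [-0.23  0.55]
top (-75, 29, 77, 1) [-1.15  0.31]
top (-75, -29, 77, 1) [-0.31  0.01]
top (117, 28, 52, 0) [-0.38 -0.22]
scene (-102, 35, 30, 0) [ 0.61 -3.13]
scene (-102, -35, 30, 0) [0.31 0.09]
scene (97, -101.7, 74, 0) [ 0.64 -1.69]
scene (-93, -101.7, 74, 0) [ 1.   -0.78]
scene (-93, -55.3, 55.6, 0) [0.79 0.15]
scene (97, -55.3, 55.6, 0) [-0.74 -0.59]
scene (-75, -29, 77, 1) [ 0.86 -1.33]
scene (-75, 29, 77, 1) [-0.02 -0.13]
scene (117, 28, 18, 0) [0.69 0.31]
(97, -101.7, 74, 0) [ 0.6505 -0.0082  0.0673] 2-view
   model [[ 0.65   -0.0077  0.074 ]]
(-93, -101.7, 74, 0) [ 0.4655 -0.0476  0.0678] 2-view
   model [[ 0.4639 -0.046   0.074 ]]
(-75, -29, 77, 1) [0.4948 0.0346 0.0717] 2-view
   model [[0.4945 0.0345 0.077 ]]
pot [ 0.706 -0.007] chute [np.float64(0.152), np.float64(-0.112)]
bar [0.546 0.175] chute [np.float64(0.032), np.float64(0.098)]
tin [0.61  0.208] chute [np.float64(0.101), np.float64(0.118)]
reel [0.465 0.203] chute [np.float64(-0.042), np.float64(0.142)]
```

The fit gives the chute at (0.5345, 0.0724) with yaw 0.2026, and the rack at chute x of about 28 mm. Two-view heights agree to about 6 mm. First I'll align the tool y axis with chute y, a counter-clockwise turn of about 29.4°, and set the opening to about 69 mm.

```bash
cat > st.py <<'E'
from h import *
from bench import sensors
from scipy.spatial.transform import Rotation as Ro
s=sensors.read_state();X=[.53453,.07235,.20262]
R=Ro.from_quat(s['eef_rot']).as_matrix();p=s['ee_pos'];c,q=np.cos(X[2]),np.sin(X[2])
d=p[:2]-X[:2];ch=np.array([c*d[0]+q*d[1],-q*d[0]+c*d[1],p[2]])*1e3
print('t',round(s['time'],2),'chute mm',ch.round(1),'yaw err deg',round(np.degrees(np.arctan2(R[1,1],R[0,1])-X[2])-90,2),'F',np.round(s['ft_force'],1),'w',round(s['width'],4),'z',R[:,2].round(3))
t=c2w([-.072,-.042,.1],X)[0]-p; print('to pre, tool units',(R.T@t/.03).round(2))
E
python3 -m crank '[[[0,0,0],-0.92],[[0,0,0],-0.92],[[0,0,0],-0.92],[[0,0,0],-0.92]]' 0.79; python3 st.py
```

```text
time: 0.7
ee_pos: [0.1911, 0.595, 0.2223]
eef_rot: [-0.103, 0.995, -0.0, -0.0]
ft_force: [0.8, 0.1, 0.4]
width: 0.0693
grip_force: 0.0
t 0.7 chute mm [-231.2  581.   222.3] yaw err deg 0.27 F [0.8 0.1 0.4] w 0.0693 z [-0. -0. -1.]
to pre, tool units [ -5.21 -20.79   4.08]
```

```bash
python3 -m crank '[[[-0.5,-0.9,0],0],[[-0.5,-0.9,0],0],[[-0.5,-0.9,0],0],[[-0.5,-0.9,0],0],[[-0.5,-0.9,0],0],[[-0.5,-0.9,0],0],[[-0.5,-0.9,0],0],[[-0.5,-0.9,0],0],[[-0.5,-0.9,0],0],[[-0.5,-0.9,0],0],[[0,-0.9,0],0],[[0,-0.9,0],0]]'; python3 st.py
```

```text
time: 2.2
ee_pos: [0.4036, 0.307, 0.2224]
eef_rot: [-0.101, 0.995, -0.0, -0.0]
ft_force: [-0.1, 0.5, -0.2]
width: 0.069
grip_force: 0.0
t 2.2 chute mm [-81.1 256.2 222.4] yaw err deg 0.01 F [-0.1  0.5 -0.2] w 0.069 z [-0. -0. -1.]
to pre, tool units [-0.3  -9.94  4.08]
```

```bash
python3 -m crank '[[[0,-0.9,0],0],[[0,-0.9,0],0],[[0,-0.9,0],0],[[0,-0.9,0],0],[[0,-0.9,0],0],[[-0.1,-0.9,0],0],[[-0.1,-0.9,0],0],[[-0.1,-0.9,0],0],[[0,-0.9,0],0],[[0,-0.9,0],0],[[0,-0.94,0],0],[[0,0,0],0]]'; python3 st.py
```

```text
time: 3.7
ee_pos: [0.4724, 0.0157, 0.2225]
eef_rot: [-0.1, 0.995, -0.0, 0.0]
ft_force: [-1.0, 1.0, 0.5]
width: 0.0684
grip_force: 0.0
t 3.7 chute mm [-72.2 -43.  222.5] yaw err deg -0.18 F [-1.   1.   0.5] w 0.0684 z [ 0. -0. -1.]
to pre, tool units [-0.01  0.03  4.08]
```

Now down to about z = 90 mm, then a close look from both cameras.

```bash
python3 -m crank '[[[0,0,0.9],0],[[0,0,0.9],0],[[0,0,0.9],0],[[0,0,0.8],0],[[0,0,0.6],0],[[0,0,0.3],0],[[0,0,0],0]]'; python3 st.py; python3 - <<'E'
from bench import vision
import cv2,numpy as np
a=vision.camera('top')[180:320,205:345]
b=vision.camera('scene')[185:325,210:370]
f=lambda i:cv2.resize(i[:,:,::-1],None,fx=3.6*140/140 if i is a else 3.6*160/220*1.0,fy=3.6 if i is a else 3.6*160/220,interpolation=cv2.INTER_CUBIC)
cv2.imwrite('pics/pre_s.png',cv2.resize(b[:,:,::-1],None,fx=4.2,fy=4.2,interpolation=cv2.INTER_CUBIC))
cv2.imwrite('pics/pre_t.png',cv2.resize(a[:,:,::-1],None,fx=4,fy=4,interpolation=cv2.INTER_CUBIC))
E
```

```text
time: 4.58
ee_pos: [0.472, 0.0182, 0.0903]
eef_rot: [-0.102, 0.995, 0.0, -0.0]
ft_force: [-0.8, 0.5, 0.3]
width: 0.0684
grip_force: 0.0
t 4.58 chute mm [-72.1 -40.5  90.3] yaw err deg 0.06 F [-0.8  0.5  0.3] w 0.0684 z [-0.001 -0.    -1.   ]
to pre, tool units [-0.   -0.05 -0.32]
```

View pics/pre_s.png

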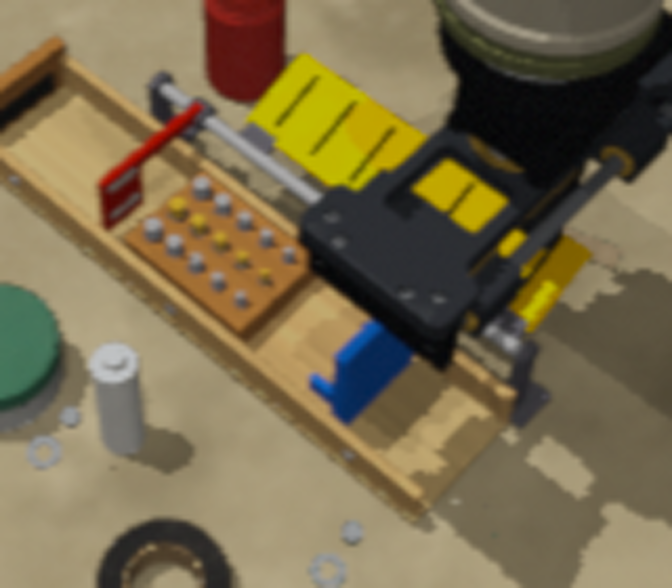

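The scene crop shows the gripper body at (310–450, 180–360) above the shaft. The push plate at (375,370) is clear ahead of it, and the tips are hidden under the body. I'll descend gently onto the paddle while watching the force.

```bash
python3 -m crank '[[[0,0,0.3],0],[[0,0,0.25],0],[[0,0,0.2],0],[[0,0,0],0]]'; python3 st.py;  python3 -m crank '[[[0,0,0.2],0],[[0,0,0.2],0],[[0,0,0],0]]'; python3 st.py
```

```text
time: 5.18
ee_pos: [0.472, 0.0177, 0.0675]
eef_rot: [-0.101, 0.995, -0.0, -0.0]
ft_force: [-0.3, -0.2, -0.1]
width: 0.0687
grip_force: 0.0
t 5.17 chute mm [-72.2 -40.9  67.5] yaw err deg 0.03 F [-0.3 -0.2 -0.1] w 0.0687 z [-0.001 -0.    -1.   ]
to pre, tool units [-0.01 -0.04 -1.08]
time: 5.55
ee_pos: [0.4725, 0.0176, 0.0558]
eef_rot: [-0.101, 0.995, -0.0, 0.0]
ft_force: [0.6, -1.2, 2.6]
width: 0.0689
grip_force: 1.3
t 5.55 chute mm [-71.8 -41.2  55.8] yaw err deg 0.01 F [ 0.6 -1.2  2.6] w 0.0689 z [ 0. -0. -1.]
to pre, tool units [ 0.01 -0.03 -1.47]
```

```bash
python3 -m crank '[[[0,0,0.2],0],[[0,0,0.15],0],[[0,0,0],0],[[0,0,0],0]]'; python3 st.py; python3 - <<'E'
from bench import vision
import cv2
b=vision.camera('scene')[185:325,210:370]
cv2.imwrite('pics/press.png',cv2.resize(b[:,:,::-1],None,fx=4.2,fy=4.2,interpolation=cv2.INTER_CUBIC))
E
```

```text
time: 6.05
ee_pos: [0.4726, 0.0177, 0.0458]
eef_rot: [-0.101, 0.995, -0.0, 0.0]
ft_force: [0.6, -1.7, 5.3]
width: 0.0687
grip_force: 2.3
t 6.05 chute mm [-71.7 -41.1  45.8] yaw err deg 0.02 F [ 0.6 -1.7  5.3] w 0.0687 z [ 0.001  0.    -1.   ]
to pre, tool units [ 0.01 -0.03 -1.81]
```

View pics/press.png

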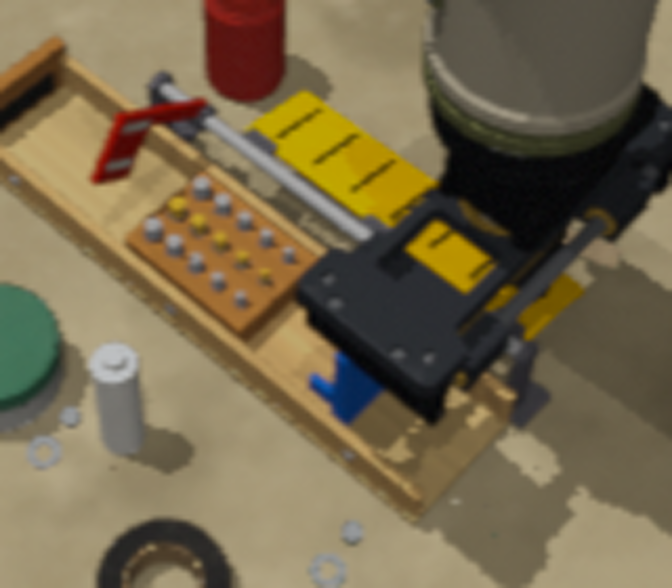

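The gate is up: its tongue's lower corner has moved from about (105,225) to (97,180). I'll work out the angle from that.

```bash
python3 - <<'E'
from h import *
X=[.53453,.07235,.20262]
for th in(0,.3,.4,.5,.6,.7,.8):
    o=[]
    for y,z in((74,-32),(46,-32)):
        c,s=np.cos(th),np.sin(th)
        w=c2w([.117,(-46+c*y-s*z)/1e3,(50+s*y+c*z)/1e3],X)
        o.append(((proj('scene',w)[0]-[210,185])*4.2).round(0))
    print(th,*o)
E
```

```text
0 [110. 228.] [148. 197.]
0.3 [ 99. 209.] [137. 189.]
0.4 [ 97. 201.] [134. 184.]
0.5 [ 96. 191.] [133. 179.]
0.6 [ 97. 180.] [132. 173.]
0.7 [ 99. 169.] [131. 166.]
0.8 [101. 157.] [132. 159.]
```

About 0.6 rad, held with 5 N. Now I'll push along chute +x (tool −x).

```bash
python3 -m crank '[[[-0.15,0,0],0],[[-0.15,0,0],0],[[-0.15,0,0],0],[[-0.15,0,0],0],[[-0.15,0,0],0],[[-0.15,0,0],0],[[-0.15,0,0],0],[[-0.15,0,0],0]]'; python3 st.py
```

```text
time: 7.1
ee_pos: [0.5065, 0.0248, 0.0452]
eef_rot: [-0.101, 0.995, 0.0, -0.002]
ft_force: [-9.2, -1.9, 9.7]
width: 0.0689
grip_force: 5.2
t 7.1 chute mm [-37.  -40.9  45.2] yaw err deg 0.03 F [-9.2 -1.9  9.7] w 0.0689 z [-0.003 -0.    -1.   ]
to pre, tool units [ 1.17 -0.03 -1.82]
```

```bash
python3 - <<'E'
from bench import vision
import cv2
import numpy as np
b=vision.camera('scene')[185:325,210:370];a=vision.camera('top')[150:310,205:325]
cv2.imwrite('pics/push1.png',np.hstack([cv2.resize(b[:,:,::-1],(457,400),interpolation=cv2.INTER_CUBIC),cv2.resize(a[:,:,::-1],(300,400),interpolation=cv2.INTER_CUBIC)]))
E
python3 st.py
```

```text
t 7.2 chute mm [-36.3 -40.9  45.2] yaw err deg 0.03 F [-5.5 -1.5  5.4] w 0.0689 z [-0.002 -0.    -1.   ]
to pre, tool units [ 1.19 -0.03 -1.83]
```

View pics/push1.png

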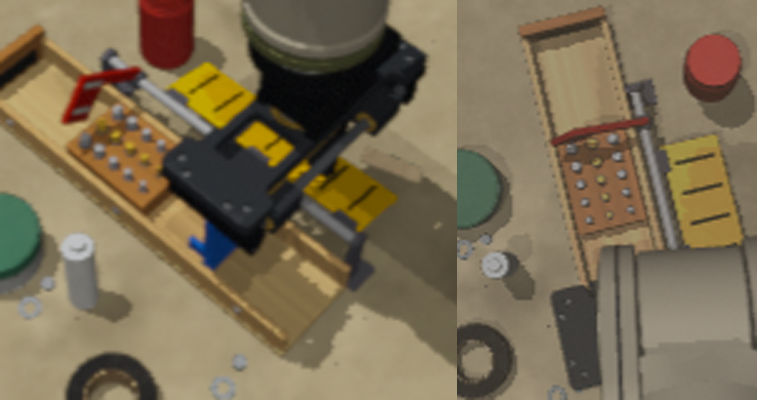

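The rack has slid straight to chute x of about 48 mm, and its block front is at the raised gate (gate at (100,85) in the left panel). The gate is still up, so I'll continue.

```bash
python3 -m crank '[[[-0.15,0,0],0],[[-0.15,0,0],0],[[-0.15,0,0],0],[[-0.15,0,0],0],[[-0.15,0,0],0],[[-0.15,0,0],0],[[-0.15,0,0],0],[[-0.15,0,0],0],[[-0.15,0,0],0],[[-0.15,0,0],0]]'; python3 st.py
```

```text
time: 8.45
ee_pos: [0.5507, 0.0339, 0.0451]
eef_rot: [-0.101, 0.995, 0.0, -0.001]
ft_force: [-7.5, -2.7, 7.2]
width: 0.0687
grip_force: 4.8
t 8.45 chute mm [  8.1 -41.   45.1] yaw err deg 0.03 F [-7.5 -2.7  7.2] w 0.0687 z [-0.003 -0.    -1.   ]
to pre, tool units [ 2.68 -0.03 -1.82]
```

Rack at about 93 mm and 50 mm to go. I'll slow down near the stop.

```bash
python3 -m crank '[[[-0.15,0,0],0],[[-0.15,0,0],0],[[-0.15,0,0],0],[[-0.15,0,0],0],[[-0.15,0,0],0],[[-0.15,0,0],0],[[-0.15,0,0],0],[[-0.15,0,0],0],[[-0.1,0,0],0],[[-0.1,0,0],0]]'; python3 st.py
```

```text
time: 9.7
ee_pos: [0.5919, 0.0423, 0.0451]
eef_rot: [-0.101, 0.995, -0.0, -0.001]
ft_force: [-7.5, -3.0, 8.2]
width: 0.0689
grip_force: 4.8
t 9.7 chute mm [ 50.1 -41.   45.1] yaw err deg 0.03 F [-7.5 -3.   8.2] w 0.0689 z [-0.003 -0.    -1.   ]
to pre, tool units [ 4.08 -0.03 -1.82]
```

```bash
python3 -m crank '[[[-0.1,0,0],0],[[-0.1,0,0],0],[[-0.1,0,0],0]]'; python3 st.py;  python3 -m crank '[[[-0.05,0,0],0],[[-0.05,0,0],0]]'; python3 st.py; python3 - <<'E'
from bench import vision
import cv2
import numpy as np
b=vision.camera('scene')[185:325,210:370];a=vision.camera('top')[150:310,205:325]
cv2.imwrite('pics/push2.png',np.hstack([cv2.resize(b[:,:,::-1],(457,400),interpolation=cv2.INTER_CUBIC),cv2.resize(a[:,:,::-1],(300,400),interpolation=cv2.INTER_CUBIC)]))
E
```

```text
time: 10.07
ee_pos: [0.5984, 0.0437, 0.045]
eef_rot: [-0.102, 0.995, 0.0, -0.004]
ft_force: [-28.3, -6.9, 24.1]
width: 0.069
grip_force: 14.9
t 10.07 chute mm [ 56.8 -41.   45. ] yaw err deg 0.06 F [-28.3  -6.9  24.1] w 0.069 z [-0.008 -0.001 -1.   ]
to pre, tool units [ 4.31 -0.03 -1.8 ]
time: 10.32
ee_pos: [0.5984, 0.0436, 0.0448]
eef_rot: [-0.102, 0.995, 0.0, -0.007]
ft_force: [-40.0, -8.2, 32.7]
width: 0.0686
grip_force: 20.6
t 10.32 chute mm [ 56.8 -41.   44.8] yaw err deg 0.07 F [-40.   -8.2  32.7] w 0.0686 z [-0.014 -0.001 -1.   ]
to pre, tool units [ 4.32 -0.02 -1.78]
```

View pics/push2.png

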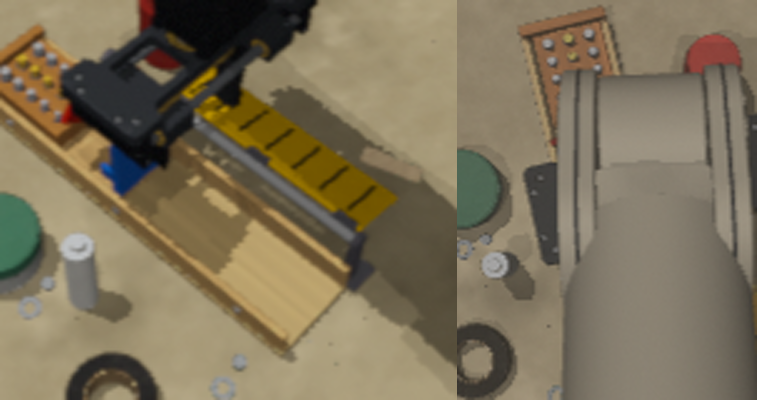

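The force rose to 40 N with no further motion, and the block sits against the end stop at the upper left of both panels, so the rack is home. I'll back off the plate with the paddle still held, then raise slowly so the gate comes down gently.

```bash
python3 -m crank '[[[0.1,0,0],0],[[0.15,0,0],0],[[0.2,0,0],0],[[0.2,0,0],0],[[0.1,0,0],0],[[0,0,0],0]]'; python3 st.py; python3 -m crank '[[[0,0,-0.15],0],[[0,0,-0.15],0],[[0,0,-0.15],0],[[0,0,-0.15],0],[[0,0,-0.15],0],[[0,0,-0.15],0],[[0,0,-0.15],0],[[0,0,-0.2],0],[[0,0,-0.3],0],[[0,0,-0.5],0],[[0,0,-0.8],0],[[0,0,-0.8],0]]'; python3 st.py
```

```text
time: 11.18
ee_pos: [0.5824, 0.0405, 0.0456]
eef_rot: [-0.101, 0.995, 0.0, 0.0]
ft_force: [2.0, 0.1, 4.7]
width: 0.069
grip_force: 2.3
t 11.18 chute mm [ 40.5 -40.8  45.6] yaw err deg 0.03 F [2.  0.1 4.7] w 0.069 z [ 0.  0. -1.]
to pre, tool units [ 3.75 -0.04 -1.81]
time: 12.68
ee_pos: [0.5826, 0.0404, 0.1567]
eef_rot: [-0.101, 0.995, 0.0, 0.0]
ft_force: [0.2, -0.3, -0.7]
width: 0.0685
grip_force: 0.0
t 12.68 chute mm [ 40.7 -41.  156.7] yaw err deg 0.02 F [ 0.2 -0.3 -0.7] w 0.0685 z [ 0.001  0.    -1.   ]
to pre, tool units [ 3.76 -0.03  1.89]
```

```bash
python3 -m crank '[[[0.5,0,-0.8],0],[[0.9,0,-0.8],0],[[0.9,0,-0.8],0],[[0.9,0,0],0],[[0.9,0,0],0],[[0,-0.9,0],0],[[0,-0.9,0],0],[[0,-0.9,0],0],[[0,-0.9,0],0],[[0,-0.9,0],0],[[0,0,0],0]]'; python3 st.py; python3 - <<'E'
from bench import vision
import cv2
import numpy as np
b=vision.camera('scene')[185:325,190:350];a=vision.camera('top')[150:310,205:325]
cv2.imwrite('pics/end.png',np.hstack([cv2.resize(b[:,:,::-1],(457,400),interpolation=cv2.INTER_CUBIC),cv2.resize(a[:,:,::-1],(300,400),interpolation=cv2.INTER_CUBIC)]))
E
```

```text
time: 14.05
ee_pos: [0.4892, -0.1188, 0.2279]
eef_rot: [-0.1, 0.995, -0.0, 0.0]
ft_force: [-0.5, 0.7, 0.6]
width: 0.0687
grip_force: 0.0
t 14.05 chute mm [ -82.9 -178.1  227.9] yaw err deg -0.18 F [-0.5  0.7  0.6] w 0.0687 z [ 0.001 -0.001 -1.   ]
to pre, tool units [-0.34  4.54  4.26]
```

View pics/end.png

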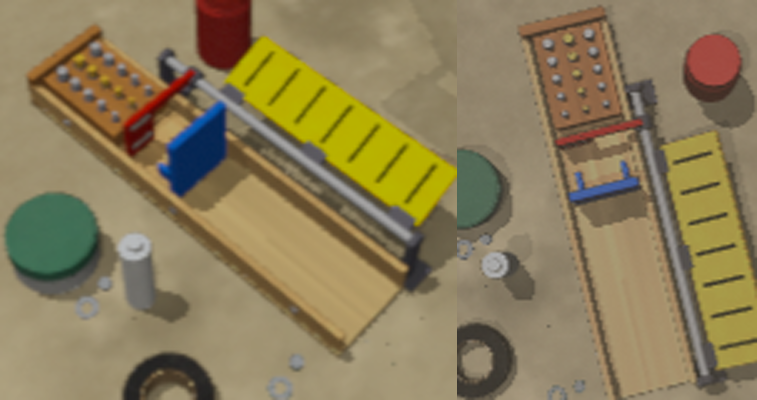

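The gate is shut at (155,110), behind the block, which is home against the stop. The bystanders haven't moved and the arm is clear.

```bash
python3 -c "
from bench import r
print(r.close_job())"
```

```text
the job is handed in; nothing more can be done
None
```

I handed the job in at about 14 s: the rack is home against the end stop, the gate is shut behind its block of bits, and the tin, bar, reel and pot look unmoved (the bung was outside the final picture), but the hand-in returned no verdict.

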